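# Unscrew the lid of the tall spatula canister

## Task

Open the taller of the two steel canisters for refilling: unscrew its lid anticlockwise (seen from above) until the thread lets go, about a quarter turn, lift it off and set it down gently, right way up, flat in the shallow steel tray. Leave the lower canister closed.

Things in the scene. Friction and masses are not known exactly. Their poses are not given: they have to be found in the camera images.
- tall_lid_grip (a point): TALL canister's steel screw lid, 160 g: cap 76 mm across, 23 mm high, with an upright black grip bar on top, 54 long, 12 thick, 38 high. Point: on the axis in the bar, 14 below its top, 24 above the cap's flat top, 47 above the lid's lower edge; pinch here from above. x along the bar, y across it, z up. Turn it anticlockwise 80 degrees (1.4 rad), easy, no rise, then lift straight up.
- tall_mouth (a point): TALL canister's mouth: rim centre, 168 mm above the table, under the lid. Steel, 76 across, foot fixed to the table, neck 52 wide, 18 high. x: the bar's direction (within 10 degrees) when shut. Quick thread: shut, the lid has 1-3 mm play but cannot lift; anticlockwise it frees after 35-50 degrees, meets a stop at 115-130; clockwise stops within 25. Lift 20 mm to clear. Bar top at 212 mm.
- low_lid_grip (a point): LOWER canister's lid, to be left on: same lid as the tall one's (76 mm across, bar 54 x 12 x 38 mm); this point lies at the same place in it, on the axis, 14 mm below the bar's top; x along the bar, z up. Its canister is like the tall one but 55 mm lower: the bar's top is 157 mm above the table.
- tray_in (a point): Shallow open steel tray, fixed, 200 x 160 mm outside (long side along its x), 16 mm high with 3 mm walls. This point is the centre of its inner floor, 3 mm above the table; z is up. It starts empty.
There are look-alikes about, which are no part of the job. What is shaped like the part that bears tall_lid_grip but red or yellow is not meant.

How it is judged:
By the outcome, as a careful person would: the job done as asked, in the order asked, and still so for the second after the job is handed in, with the robot touching nothing.
It also fails if it takes over 43 s, if anything falls off the work surface, if the arm or the gripper's body presses on something with over 40 N, if the wrist force passes 120 N, or if a joint passes its speed limit or range.

## Robot

A 6-joint arm with a two-finger parallel gripper is mounted at the origin on the work surface. World frame = base frame: x ahead of the robot, y to its left, z up, the work surface at z = 0. Lengths are in m, angles in degrees, forces in N, time in s.
With the tool pointing down it reaches from about 0.35 to 0.875 m from the base axis. Payload 4.2 kg.
Tool frame: the origin (TCP) lies where the fingers leave the gripper's body, on its centre line; the fingertips stand 70 mm ahead of it and the grasp point (between the pads) lies 51 mm ahead of it; z points along the fingers, y is the direction in which the jaws open and shut (so a half turn about z gives the same grasp; the last joint's range is limited). The gripper opens to 87 mm and grips with 3 to 60 N. Pads are 19 mm wide; open, the fingers measure 117 mm over their backs; the gripper's body (75 mm by 190 mm) begins 51 mm behind the grasp point.
Start: joints at [86.723, 22.042, 0.453, 0, -68.411, -14.817], TCP at [0.194, 0.594, 0.292] pointing down, gripper open.
Joint ranges: [-179.83, 179.83], [-69.29, 118.12], [-61.27, 80.66], [-181.25, 117.63], [-171.15, -9.14], [-177.46, 177.46]. Speed limits (degrees/s): [159.86, 159.86, 180, 180, 180, 180].

## Interface

Orientations are given as a 3x3 rotation matrix whose columns are the frame's x, y, z axes.
In Python, from station import sense, capture, camera_model, finish_job gives the robot as it stands.
- The arm moves only by the shell command python3 -m inch 'ROWS'. ROWS is JSON, a list of rows, each an object with "hand": the closure, from 0 (fully open) to 1 (shut); "slide": the shift along the world's x, y, z in cm, a list of three; "yaw": the turn about the world's z in rad. A call has 1 to 10 rows; each row is the pose to reach, as a shift and turn from the pose commanded when the call began; what a row does not reach only later rows make up. A row lasts 1/8 s, in which the tool goes at most 62.5 mm and 10.7 degrees, less where a joint would pass 70% of its speed; a pose out of reach is approached as far as the arm can. A call with a gripper value outside its range is refused whole. The fingers move at their own pace and stop on an object; the grip force is fixed at half the most. Time passes only in rows, so rows that repeat a pose let the fingers close. It gives the time, the measured TCP pose, the force and the opening at its end, in the units of the state.
- sense(): the state, without advancing time (a new reading comes with each control period).
- capture(name): name is "scene" or "side" or "wrist"; returns the picture (384x512x3 uint8, blue, green, red); there is no depth.
- camera_model(name): a dict with "mtx" (3x3 intrinsics, pixels), "xyz" and "orientation" of the camera in the world; the wrist camera has in their place "tool_from_camera" (4x4, takes a point from camera to tool coordinates, whose origin is the TCP and whose axes are the flange's). Camera axes: x right, y up, looking along -z (the intrinsics and any distortion apply to the point x, -y, -z); pixel columns grow to the right and rows downward; lengths in m; the calibration is good to about 2 mm. The wrist camera is an equidistant fisheye: a pixel r from the principal point sees the ray r / f radians off the axis. A picture is of the moment at which its call begins: read the wrist's pose just before it. camera_model takes no time and is no camera call.
- finish_job(): hands the job in, once; it reports no verdict.
The state is a dict: "time_s": time; "joints": joint angles; "joint_velocities": joint speeds; "effort": joint torques, N m; "tcp_pos": TCP position; "ee_rot": TCP orientation; "wrist_force": force on the tool from outside, world axes, zero at the start; "moment": the same for the moment, N m; "gripper_width": opening from 0.0 (shut) to 1.0 (fully open).
Only numpy, scipy, OpenCV 4.12 (cv2) and the standard library are available. Lean on these libraries where they do the work, as an engineer would, in place of code of your own. Each camera call takes 0.05 s, during which the arm holds its last target. There are 200 camera calls.

## Working session

There is one attempt and no reset: what is moved stays moved. The work goes in short steps, Python scripts to look and compute and a shell command to move; the robot and the scene stay as the last step left them, time stands still between calls to the robot, and variables do not carry over. Pictures are saved under pics/ and viewed, about 8 in all and at most 12, crops included, and the job is handed in when it is done.

```bash
mkdir -p pics; cat > h.py <<'E'
import numpy as np, cv2
from station import sense,capture,camera_model
def ray(name,px,s=None):
    m=camera_model(name);K=np.array(m['mtx'])
    if name=='wrist':
        T=np.array(m['tool_from_camera']);R0=np.array(s['ee_rot']);p0=np.array(s['tcp_pos'])
        R=R0@T[:3,:3];o=p0+R0@T[:3,3]
        a=np.array([(px[0]-K[0,2])/K[0,0],(px[1]-K[1,2])/K[1,1]]);t=np.hypot(*a)
        d=np.array([a[0]/t*np.sin(t),-a[1]/t*np.sin(t),-np.cos(t)]) if t>1e-9 else np.array([0,0,-1.])
    else:
        R=np.array(m['orientation']);o=np.array(m['xyz'])
        dist=next((np.array(m[k]) for k in m if 'dist' in k),None)
        q=cv2.undistortPoints(np.array([[px]],float),K,dist)[0,0]
        d=np.array([q[0],-q[1],-1.])
    return o,R@d
def onz(name,px,z,s=None):
    o,d=ray(name,px,s);return o+d*(z-o[2])/d[2]
E
python3 - <<'E'
from h import *
s=sense();print(s)
a=[]
for n in ["scene","side","wrist"]:
    im=capture(n);cv2.imwrite(f'pics/{n}0.png',im);m=camera_model(n);print(n,m)
    a.append(im)
c=np.zeros((600,800,3),np.uint8)
c[:300,:400]=cv2.resize(a[0],(400,300),interpolation=3);c[:300,400:]=cv2.resize(a[1],(400,300),interpolation=3);c[300:,:400]=cv2.resize(a[2],(400,300),interpolation=3)
cv2.imwrite('pics/all.png',c)
E
```

```text
{'time_s': 0.0, 'joints': array([ 8.67240375e+01,  2.20901780e+01,  3.79243332e-01, -3.06844614e-02,
       -6.84111128e+01, -1.48161612e+01]), 'joint_velocities': array([-0.00503486, -0.05548265,  0.02372238, -0.01859451, -0.04937835,
       -0.06819944]), 'effort': array([-2.13512803e-04, -3.90663099e+01,  1.87399989e+01,  4.21966910e+00,
        1.09312581e-02, -1.93677215e-04]), 'tcp_pos': array([0.19392435, 0.59367001, 0.29115753]), 'ee_rot': array([[ 9.50497074e-01, -3.10732891e-01, -6.18885233e-04],
       [-3.10733501e-01, -9.50494760e-01, -2.09814109e-03],
       [ 6.37142771e-05,  2.18658534e-03, -9.99997607e-01]]), 'wrist_force': array([ 0.35422017, -0.03761376,  0.74038575]), 'moment': array([ 0.03713745, -0.00446891, -0.00096435]), 'gripper_width': 0.9971137114879898}
scene {'mtx': array([[463.42191788,   0.        , 250.43677156],
       [  0.        , 463.42191788, 182.92307513],
       [  0.        ,   0.        ,   1.        ]]), 'xyz': array([1.07311229, 0.48048739, 1.05164465]), 'orientation': array([[-0.70020085, -0.54888055,  0.45656205],
       [ 0.71393168, -0.
[... 285 characters left out ...]
07567]), 'orientation': array([[-0.79237464,  0.47813103, -0.37885769],
       [-0.60997091, -0.62996635,  0.48070562],
       [-0.00882732,  0.61199111,  0.79081537]])}
wrist {'mtx': array([[297.31863964,   0.        , 257.89166833],
       [  0.        , 297.31863964, 199.03186599],
       [  0.        ,   0.        ,   1.        ]]), 'tool_from_camera': array([[-6.66553376e-04,  9.68150643e-01,  2.50367508e-01,
         6.85624376e-02],
       [ 9.99999776e-01,  6.61184913e-04,  1.05551349e-04,
        -1.01046820e-03],
       [-6.33496122e-05,  2.50367522e-01, -9.68150866e-01,
        -9.16244337e-02],
       [ 0.00000000e+00,  0.00000000e+00,  0.00000000e+00,
         1.00000000e+00]])}
```

View pics/all.png

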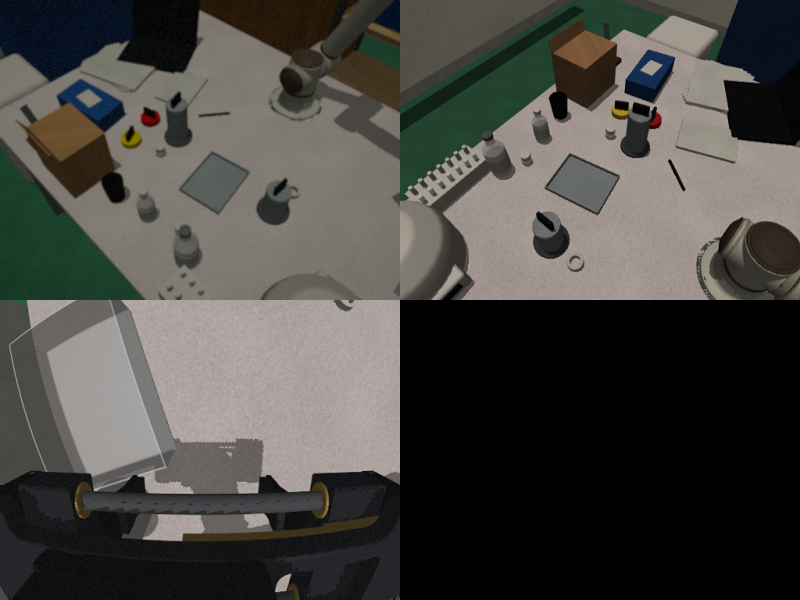

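The scene view (half-scale montage) shows two grey canisters with black bars. The candidate for the tall one is at scene (178,118) / side (638,130), and the lower one is at scene (277,200) / side (548,232). The red and yellow lids at scene (150,117) and (131,137) are look-alikes, and the tray is at scene (214,182). I'll enlarge to confirm.

```bash
python3 - <<'E'
from h import *
a=cv2.imread('pics/scene0.png');b=cv2.imread('pics/side0.png')
f=lambda im,x,y,w,h,k:cv2.resize(im[y:y+h,x:x+w],None,fx=k,fy=k,interpolation=2)
c=np.zeros((600,800,3),np.uint8)
c[:600,:400]=np.vstack([f(a,190,100,80,60,5),f(a,320,215,80,60,5)])
c[:600,400:]=np.vstack([f(b,265,120,80,60,5),f(b,155,255,80,60,5)])
c=cv2.convertScaleAbs(c,alpha=1.8)
cv2.imwrite('pics/crop.png',c)
E
```

```text
(no output)
```

View pics/crop.png

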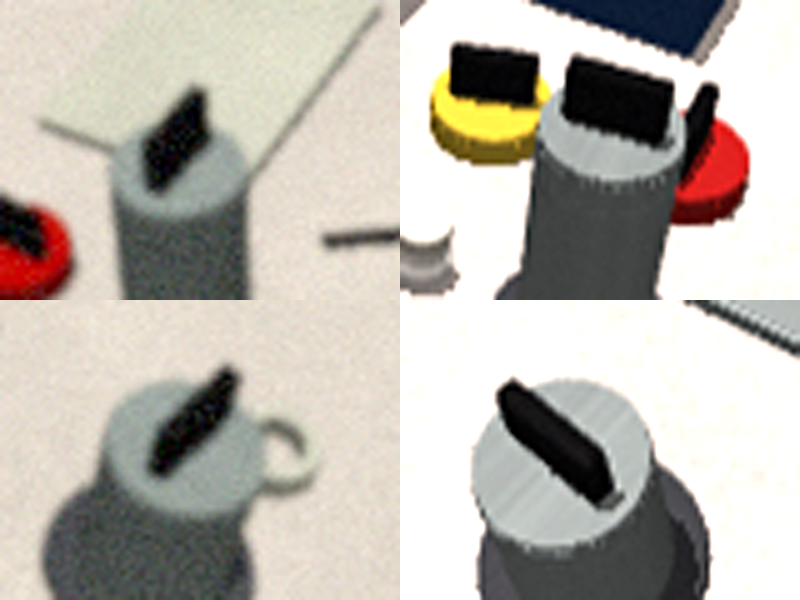

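```bash
python3 - <<'E'
from h import *
S=lambda x,y:(190+x/5,100+y/5)
D=lambda x,y:(265+(x-400)/5,120+y/5)
L=lambda x,y:(320+x/5,215+(y-300)/5)
LD=lambda x,y:(155+(x-400)/5,255+(y-300)/5)
p=lambda t,v:print(t,np.round(v,4))
for n,f,e,c in [('scene',S,[(144,142),(203,90)],(179,169)),('side',D,[(572,58),(672,82)],(612,125))]:
    P=[onz(n,f(*x),.212) for x in e];p(n+' tall bar',P);print(np.linalg.norm(P[1]-P[0]),np.degrees(np.arctan2(*(P[1]-P[0])[1::-1])));p('mid',(P[0]+P[1])/2);p('cap',onz(n,f(*c),.174))
for n,f,e,c in [('scene',L,[(153,468),(236,370)],(184,450)),('side',LD,[(508,383),(602,466)],(562,462))]:
    P=[onz(n,f(*x),.157) for x in e];p('low bar mid',(P[0]+P[1])/2);print(np.linalg.norm(P[1]-P[0]));p('cap',onz(n,f(*c),.119))
# tray by saturation/colour
for n,x,y in [('scene',274,233),('side',233,233)]:
    im=cv2.GaussianBlur(cv2.imread(f'pics/{n}0.png'),(3,3),0)
    m=np.zeros((386,514),np.uint8);
    cv2.floodFill(im,m,(x,y),0,(7,)*3,(7,)*3,8|cv2.FLOODFILL_FIXED_RANGE|cv2.FLOODFILL_MASK_ONLY|(255<<8))
    k=cv2.findContours(m[1:-1,1:-1],0,2)[0];k=max(k,key=cv2.contourArea);r=cv2.minAreaRect(k)
    q=cv2.approxPolyDP(cv2.convexHull(k),6,True)[:,0]
    Q=[onz(n,v.astype(float),.003) for v in q];p(n+' tray',Q);M=cv2.moments(k);p('c',onz(n,(M['m10']/M['m00'],M['m01']/M['m00']),.003))
E
```

```text
scene tall bar [[ 0.4971 -0.2061  0.212 ]
 [ 0.4475 -0.2129  0.212 ]]
0.0501323582261149 -172.14399814018998
mid [ 0.4723 -0.2095  0.212 ]
cap [ 0.4723 -0.208   0.174 ]
side tall bar [[ 0.4937 -0.2053  0.212 ]
 [ 0.4455 -0.2206  0.212 ]]
0.05056444753708912 -162.3682532887526
mid [ 0.4696 -0.2129  0.212 ]
cap [ 0.4696 -0.2121  0.174 ]
low bar mid [0.4854 0.2462 0.157 ]
0.07010616000568992
cap [0.4787 0.243  0.119 ]
low bar mid [0.4707 0.2395 0.157 ]
0.054718204321697744
cap [0.4724 0.2405 0.119 ]
scene tray [[ 0.4499 -0.0547  0.003 ]
 [ 0.4255  0.0808  0.003 ]
 [ 0.5982  0.1141  0.003 ]
 [ 0.6256 -0.0265  0.003 ]]
c [0.5294 0.0311 0.003 ]
side tray [[ 0.6266 -0.0277  0.003 ]
 [ 0.4472 -0.0561  0.003 ]
 [ 0.4227  0.0825  0.003 ]
 [ 0.6034  0.113   0.003 ]]
c [0.5212 0.0304 0.003 ]
```

The crops confirm it. The tall canister (scene px (226,134)) has the visibly taller body and a steel-grey lid, and side px (307,145) agrees, with its axis at about (0.471, -0.210). The bar lies at about 12°. The red and yellow lids are loose on the table, and the other grey canister at (0.475, 0.24) is lower. Moving above it now, turning -150° so that the last joint keeps room for the unscrewing.

```bash
python3 -m inch '[{"hand":0,"slide":[4,-4,2],"yaw":-0.175},{"hand":0,"slide":[8,-8.5,4],"yaw":-0.35},{"hand":0,"slide":[12,-13,4],"yaw":-0.525},{"hand":0,"slide":[16,-17.5,4],"yaw":-0.7},{"hand":0,"slide":[20,-22,4],"yaw":-0.875},{"hand":0,"slide":[23,-27,4],"yaw":-1.05},{"hand":0,"slide":[25,-32.5,4],"yaw":-1.225},{"hand":0,"slide":[26.5,-38.5,4],"yaw":-1.4},{"hand":0,"slide":[27.7,-44.5,4],"yaw":-1.575},{"hand":0,"slide":[27.7,-50.5,4],"yaw":-1.75}]'
python3 -m inch '[{"hand":0,"slide":[0,-6,0],"yaw":-0.175},{"hand":0,"slide":[0,-12,0],"yaw":-0.35},{"hand":0,"slide":[0,-18,0],"yaw":-0.525},{"hand":0,"slide":[0,-24,0],"yaw":-0.7},{"hand":0,"slide":[0,-29.9,0],"yaw":-0.87},{"hand":0,"slide":[0,-29.9,0],"yaw":-0.87},{"hand":0,"slide":[0,-29.9,0],"yaw":-0.87},{"hand":0,"slide":[0,-29.9,0],"yaw":-0.87}]'
python3 - <<'E'
from h import *
s=sense();print(s['time_s'],s['joints'],s['tcp_pos'],s['ee_rot'])
im=capture('wrist');cv2.imwrite('pics/w1.png',im);im2=capture('scene');cv2.imwrite('pics/s1.png',im2)
np.save('w1.npy',np.r_[s['tcp_pos'],np.array(s['ee_rot']).ravel()])
cv2.imwrite('pics/w1v.png',cv2.convertScaleAbs(cv2.resize(im,(800,600)),alpha=1.5))
E
```

```text
time_s: 1.4
tcp_pos: [0.4713, 0.0871, 0.3319]
ee_rot: [[-0.48, -0.877, -0.0], [-0.877, 0.48, -0.0], [0.0, 0.0, -1.0]]
wrist_force: [0.4, -0.0, 0.2]
gripper_width: 1.0
time_s: 2.4
tcp_pos: [0.4712, -0.2088, 0.3323]
ee_rot: [[-0.978, -0.206, -0.0], [-0.206, 0.978, 0.0], [0.0, 0.0, -1.0]]
wrist_force: [-0.9, -1.0, 0.0]
gripper_width: 1.0
2.4 [-5.84510353e+00  9.69813500e+00 -1.08969189e+01 -1.11926199e-02
 -6.94100049e+01 -7.22349299e+01] [ 0.47115539 -0.20882461  0.33226305] [[-9.78451255e-01 -2.06477933e-01 -6.92030715e-05]
 [-2.06477942e-01  9.78451237e-01  1.90909590e-04]
 [ 2.82932134e-05  2.01084636e-04 -9.99999979e-01]]
```

View pics/w1v.png

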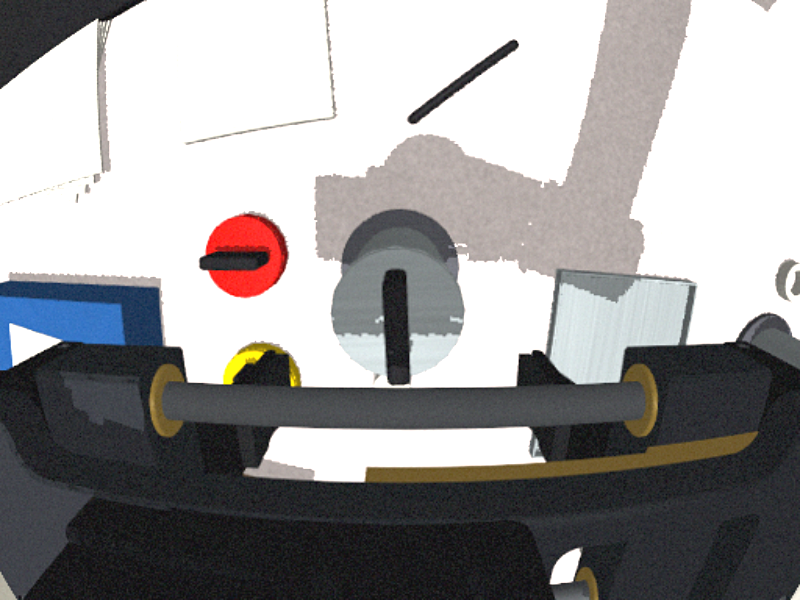

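The wrist view shows the grey lid's cap centred at about (398,312), with its bar vertical in the picture from (396,271) to (399,382) and midway between the fingers. The red and yellow lids are off to the left.

```bash
python3 - <<'E'
from h import *
v=np.load('w1.npy');s=dict(tcp_pos=v[:3],ee_rot=v[3:].reshape(3,3))
P=[onz('wrist',(x*.64,y*.64),.212,s) for x,y in [(396,271),(399,382)]]
print(P,np.linalg.norm(P[0]-P[1]),np.degrees(np.arctan2(*(P[0]-P[1])[1::-1])),(P[0]+P[1])/2)
im=cv2.imread('pics/w1.png');g=im.max(2)
m=cv2.inRange(g,0,28);k=[c for c in cv2.findContours(m[160:250,235:270],0,2)[0] if cv2.contourArea(c)>80]
for c in k:print(cv2.minAreaRect(c),cv2.boundingRect(c))
# cap: rim points (left,right,top)
Q=[onz('wrist',(x*.64,y*.64),.174,s) for x,y in [(331,312),(465,312),(398,247)]]
print(Q,(Q[0]+Q[1])/2,np.linalg.norm(Q[0]-Q[1]))
E
```

```text
[array([ 0.44084495, -0.21785357,  0.212     ]), array([ 0.49473679, -0.20523356,  0.212     ])] 0.055349756199993314 -166.82036625729506 [ 0.46779087 -0.21154357  0.212     ]
((18.23982048034668, 49.03620147705078), (72.3941650390625, 14.650066375732422), 87.27368927001953) (10, 13, 17, 73)
[array([ 0.47731229, -0.24808711,  0.174     ]), array([ 0.4618776 , -0.17468224,  0.174     ]), array([ 0.43408853, -0.21871351,  0.174     ])] [ 0.46959494 -0.21138468  0.174     ] 0.07501002823569583
```

```bash
python3 -m inch '[{"hand":0,"slide":[-0.2,-0.25,-3],"yaw":0.02},{"hand":0,"slide":[-0.2,-0.25,-6],"yaw":0.02},{"hand":0,"slide":[-0.2,-0.25,-8.2],"yaw":0.02},{"hand":0,"slide":[-0.2,-0.25,-8.2],"yaw":0.02},{"hand":0,"slide":[-0.2,-0.25,-8.2],"yaw":0.02}]'
python3 -m inch '[{"hand":1,"slide":[0,0,0],"yaw":0},{"hand":1,"slide":[0,0,0],"yaw":0},{"hand":1,"slide":[0,0,0],"yaw":0},{"hand":1,"slide":[0,0,0],"yaw":0},{"hand":1,"slide":[0,0,0],"yaw":0},{"hand":1,"slide":[0,0,0],"yaw":0},{"hand":1,"slide":[0,0,0],"yaw":0},{"hand":1,"slide":[0,0,0],"yaw":0}]'; python3 -c "
from h import *
print(sense()['moment'])"
```

```text
time_s: 3.12
tcp_pos: [0.4698, -0.2121, 0.2514]
ee_rot: [[-0.974, -0.225, 0.002], [-0.225, 0.974, -0.001], [-0.002, -0.001, -1.0]]
wrist_force: [-0.2, 0.1, 0.4]
gripper_width: 0.998
time_s: 4.12
tcp_pos: [0.4691, -0.2124, 0.2502]
ee_rot: [[-0.975, -0.224, -0.0], [-0.224, 0.975, 0.0], [0.0, 0.0, -1.0]]
wrist_force: [0.0, 1.2, 0.4]
gripper_width: 0.172
[ 0.06112718 -0.18478712 -0.01718992]
```

```bash
python3 -m inch '[{"hand":1,"slide":[0,0,0],"yaw":0},{"hand":1,"slide":[0,0,0],"yaw":0},{"hand":1,"slide":[0,0,0],"yaw":0},{"hand":1,"slide":[0,0,0],"yaw":0}]'
```

```text
time_s: 4.62
tcp_pos: [0.4691, -0.2124, 0.2502]
ee_rot: [[-0.975, -0.224, 0.0], [-0.224, 0.975, -0.0], [-0.0, -0.0, -1.0]]
wrist_force: [0.4, -1.3, -0.0]
gripper_width: 0.134
```

The fingers have stopped at 11.7 mm, so the bar is gripped. Unscrewing.

```bash
python3 -m inch '[{"hand":1,"slide":[0,0,0],"yaw":0.1},{"hand":1,"slide":[0,0,0],"yaw":0.2},{"hand":1,"slide":[0,0,0],"yaw":0.3},{"hand":1,"slide":[0,0,0],"yaw":0.4},{"hand":1,"slide":[0,0,0],"yaw":0.5},{"hand":1,"slide":[0,0,0],"yaw":0.6},{"hand":1,"slide":[0,0,0],"yaw":0.7}]'
python3 -m inch '[{"hand":1,"slide":[0,0,0],"yaw":0.1},{"hand":1,"slide":[0,0,0],"yaw":0.2},{"hand":1,"slide":[0,0,0],"yaw":0.3},{"hand":1,"slide":[0,0,0],"yaw":0.4},{"hand":1,"slide":[0,0,0],"yaw":0.5},{"hand":1,"slide":[0,0,0],"yaw":0.6},{"hand":1,"slide":[0,0,0],"yaw":0.7},{"hand":1,"slide":[0,0,0],"yaw":0.7},{"hand":1,"slide":[0,0,0],"yaw":0.7}]'; python3 -c "
from h import *
print(sense()['moment'])"
```

```text
time_s: 5.5
tcp_pos: [0.469, -0.2124, 0.2502]
ee_rot: [[-0.599, -0.801, -0.0], [-0.801, 0.599, 0.0], [-0.0, 0.0, -1.0]]
wrist_force: [-0.9, -0.2, -0.4]
gripper_width: 0.129
time_s: 6.62
tcp_pos: [0.4696, -0.2128, 0.2504]
ee_rot: [[0.054, -0.999, 0.001], [-0.999, -0.054, -0.001], [0.001, -0.001, -1.0]]
wrist_force: [1.8, -4.3, -2.8]
gripper_width: 0.135
[-1.38839486 -0.7557586  -0.0110473 ]
```

```bash
python3 -m inch '[{"hand":1,"slide":[0,0,0.2],"yaw":0},{"hand":1,"slide":[0,0,0.4],"yaw":0},{"hand":1,"slide":[0,0,0.7],"yaw":0},{"hand":1,"slide":[0,0,1.0],"yaw":0}]'; python3 -c "
from h import *
print(sense()['moment'])"
```

```text
time_s: 7.12
tcp_pos: [0.4694, -0.2129, 0.2598]
ee_rot: [[0.054, -0.999, 0.001], [-0.999, -0.054, -0.001], [0.001, -0.0, -1.0]]
wrist_force: [2.5, -5.5, -5.1]
gripper_width: 0.135
[-1.69032769 -0.94411446  0.02704872]
```

```bash
python3 -m inch '[{"hand":1,"slide":[0.05,-0.1,0.5],"yaw":0},{"hand":1,"slide":[0.05,-0.1,1.0],"yaw":0},{"hand":1,"slide":[0.05,-0.1,1.5],"yaw":0},{"hand":1,"slide":[0.05,-0.1,3],"yaw":0},{"hand":1,"slide":[0.05,-0.1,5],"yaw":0},{"hand":1,"slide":[0.05,-0.1,7],"yaw":0},{"hand":1,"slide":[0.05,-0.1,7],"yaw":0},{"hand":1,"slide":[0.05,-0.1,7],"yaw":0}]'; python3 - <<'E'
from h import *
print(sense()['moment'])
a=[capture(n) for n in('scene','side')]
c=np.hstack([cv2.resize(a[0][60:210,150:350],(400,300)),cv2.resize(a[1][60:210,200:400],(400,300))])
cv2.imwrite('pics/lift.png',cv2.convertScaleAbs(c,alpha=1.6))
E
```

```text
time_s: 8.12
tcp_pos: [0.4692, -0.2131, 0.3298]
ee_rot: [[0.055, -0.998, -0.001], [-0.998, -0.055, 0.001], [-0.001, 0.001, -1.0]]
wrist_force: [0.4, -0.3, -2.0]
gripper_width: 0.135
[ 0.06392612 -0.01862412  0.00827557]
```

View pics/lift.png

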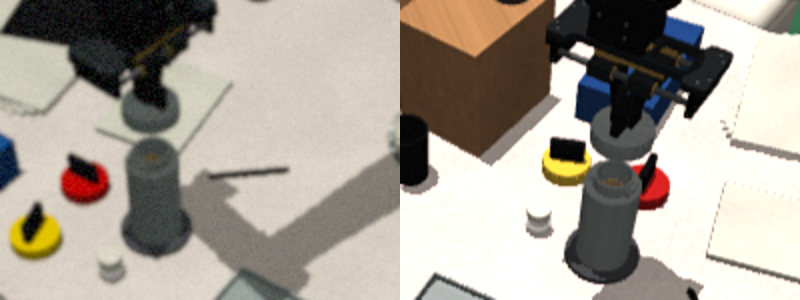

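The lid is off and level in the fingers, seen at about (150,108) in the left half and (625,132) in the right. The neck below it is open at (152,155). Carrying it to above the tray centre at (0.525, 0.029).

```bash
python3 -m inch '[{"hand":1,"slide":[1,4.2,0],"yaw":0},{"hand":1,"slide":[2.2,9,0],"yaw":0},{"hand":1,"slide":[3.4,14,0],"yaw":0},{"hand":1,"slide":[4.5,19,0],"yaw":0},{"hand":1,"slide":[5.4,23,0],"yaw":0},{"hand":1,"slide":[5.6,24.2,0],"yaw":0},{"hand":1,"slide":[5.6,24.2,-2],"yaw":0},{"hand":1,"slide":[5.6,24.2,-6],"yaw":0},{"hand":1,"slide":[5.6,24.2,-10],"yaw":0},{"hand":1,"slide":[5.6,24.2,-14],"yaw":0}]'
python3 -m inch '[{"hand":1,"slide":[0,0,-2],"yaw":0},{"hand":1,"slide":[0,0,-4],"yaw":0},{"hand":1,"slide":[0,0,-6],"yaw":0},{"hand":1,"slide":[0,0,-7.2],"yaw":0},{"hand":1,"slide":[0,0,-7.8],"yaw":0},{"hand":1,"slide":[0,0,-7.8],"yaw":0},{"hand":1,"slide":[0,0,-7.8],"yaw":0}]'
python3 - <<'E'
from h import *
a=[capture(n) for n in('scene','side')]
c=np.hstack([cv2.resize(a[0][150:300,180:380],(400,300)),cv2.resize(a[1][130:280,130:330],(400,300))])
cv2.imwrite('pics/low.png',cv2.convertScaleAbs(c,alpha=1.6))
E
```

```text
time_s: 9.48
tcp_pos: [0.5251, 0.0277, 0.1888]
ee_rot: [[0.054, -0.999, -0.001], [-0.999, -0.054, -0.0], [0.0, 0.001, -1.0]]
wrist_force: [1.0, -0.5, -1.9]
gripper_width: 0.137
time_s: 10.35
tcp_pos: [0.526, 0.0287, 0.1129]
ee_rot: [[0.055, -0.998, 0.001], [-0.998, -0.055, 0.0], [-0.0, -0.001, -1.0]]
wrist_force: [0.2, -0.1, -1.6]
gripper_width: 0.134
```

View pics/low.png

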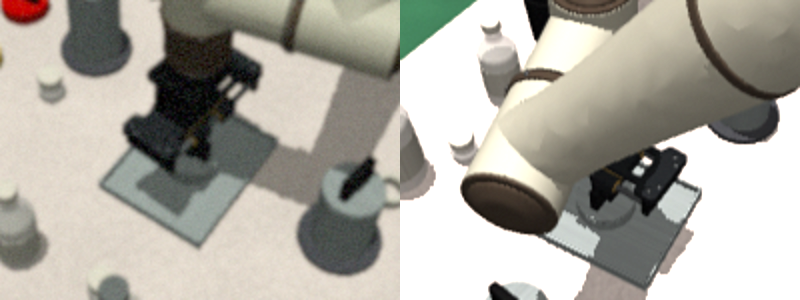

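The lid, at (193,162) left and (605,205) right, hovers over the middle of the tray, about 1 cm up. Lowering it gently.

```bash
python3 -m inch '[{"hand":1,"slide":[0,0,-0.3],"yaw":0},{"hand":1,"slide":[0,0,-0.6],"yaw":0},{"hand":1,"slide":[0,0,-0.8],"yaw":0},{"hand":1,"slide":[0,0,-0.9],"yaw":0},{"hand":1,"slide":[0,0,-0.9],"yaw":0}]'
python3 -m inch '[{"hand":1,"slide":[0,0,-0.1],"yaw":0},{"hand":1,"slide":[0,0,-0.1],"yaw":0}]'
python3 -m inch '[{"hand":1,"slide":[0,0,-0.1],"yaw":0},{"hand":1,"slide":[0,0,-0.1],"yaw":0}]'
```

```text
time_s: 11.08
tcp_pos: [0.5255, 0.0286, 0.1031]
ee_rot: [[0.055, -0.998, -0.0], [-0.998, -0.055, -0.0], [0.0, 0.0, -1.0]]
wrist_force: [0.1, -0.3, -0.3]
gripper_width: 0.134
time_s: 11.32
tcp_pos: [0.5256, 0.0286, 0.1023]
ee_rot: [[0.055, -0.998, 0.0], [-0.998, -0.055, 0.0], [-0.0, -0.0, -1.0]]
wrist_force: [0.2, 0.1, -1.5]
gripper_width: 0.136
time_s: 11.58
tcp_pos: [0.5256, 0.0286, 0.1022]
ee_rot: [[0.055, -0.998, 0.0], [-0.998, -0.055, -0.0], [0.0, -0.0, -1.0]]
wrist_force: [-2.2, 0.1, 5.8]
gripper_width: 0.134
```

Contact shows as +5.8 N, with z stopped at 0.102. Releasing.

```bash
python3 -m inch '[{"hand":0.6,"slide":[0,0,0],"yaw":0},{"hand":0.4,"slide":[0,0,0],"yaw":0},{"hand":0.4,"slide":[0,0,0],"yaw":0},{"hand":0.4,"slide":[0,0,0],"yaw":0},{"hand":0.4,"slide":[0,0,0],"yaw":0}]'
python3 -m inch '[{"hand":0.4,"slide":[0,0,1],"yaw":0},{"hand":0.4,"slide":[0,0,3],"yaw":0},{"hand":0.4,"slide":[0,0,7],"yaw":0},{"hand":0.4,"slide":[0,0,12],"yaw":0},{"hand":0.4,"slide":[0,0,18],"yaw":0},{"hand":0.4,"slide":[0,0,22],"yaw":0},{"hand":0.4,"slide":[-4,0,22],"yaw":0},{"hand":0.4,"slide":[-8,0,22],"yaw":0},{"hand":0.4,"slide":[-8,0,22],"yaw":0},{"hand":0.4,"slide":[-8,0,22],"yaw":0}]'
python3 - <<'E'
from h import *
s=sense();a=[capture(n) for n in('scene','wrist')]
c=np.hstack([cv2.resize(a[0][90:315,150:450],(400,300)),cv2.resize(a[1],(400,300))])
cv2.imwrite('pics/end.png',cv2.convertScaleAbs(c,alpha=1.6))
E
```

```text
time_s: 12.2
tcp_pos: [0.5256, 0.0286, 0.1012]
ee_rot: [[0.055, -0.998, -0.0], [-0.998, -0.055, -0.0], [0.0, 0.0, -1.0]]
wrist_force: [-0.6, 0.0, 0.2]
gripper_width: 0.57
time_s: 13.45
tcp_pos: [0.446, 0.0287, 0.3221]
ee_rot: [[0.055, -0.998, 0.002], [-0.998, -0.055, 0.001], [-0.0, -0.002, -1.0]]
wrist_force: [0.3, -0.4, -0.4]
gripper_width: 0.599
```

View pics/end.png

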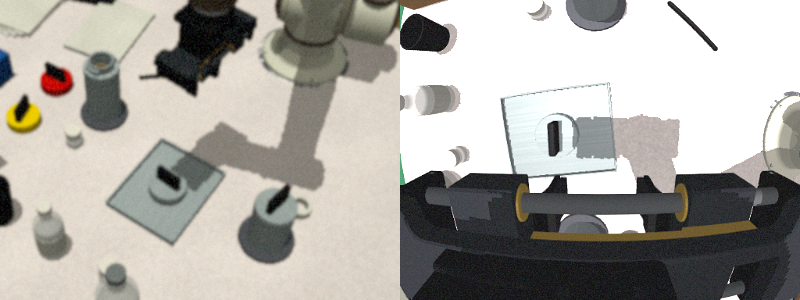

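The lid sits upright and flat mid-tray, at (167,187) left and (555,135) right. The tall canister is open at (100,62), and the lower one is still closed at (272,208). The gripper is clear of everything.

```bash
python3 -c "
from station import finish_job
print(finish_job())"
```

```text
the job is handed in; nothing more can be done
None
```

The tall canister is open, and its lid stands right way up, flat near the middle of the steel tray. I handed the job in at about 13.5 s of the 43 s allowed.

- **Unscrewing:** I gripped the bar (the fingers stopped at 11.7 mm on the 12 mm bar) and turned it 80° anticlockwise. I then lifted it straight up, with sideways forces of about 6 N while it slid off the neck.
- **Placing:** I lowered it until it touched the tray floor with about 6 N, then let go and backed away.
- **Last checks:** The final pictures show the tall canister's mouth open, the lower canister still closed, and the gripper touching nothing. The wrist force was back near zero.
- **One disagreement:** The first two camera views put the bar's direction about 10° apart. The close wrist view settled it at 13°. No check failed.

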